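# Fasten the steriliser's service cover with its slot key

### The job

One of the two slotted quarter-turn studs on top of the white salon steriliser still stands proud of its round seat. Take the slot key out of its wooden holder, set its blade in that stud's slot, press the stud in and turn it clockwise until it drops into its catch, so that it stays level with the rim of its seat when you lift the key off; be gentle (never load the stud with more than 2 kg or so, press and twist together, and do not force it at the stop). Then stand the key upright in its holder again, fully home, and leave the other things on the counter where they are.

Things in the scene. Friction and masses are not known exactly. Their poses are not given: they have to be found in the camera images.
- steriliser: White plastic case, fixed, 200 (x) x 260 (y) x 90 mm high, amber window on its front (-x) side. Origin: centre of the underside, z up. Two round seats (grey collars, outside diameter 44, inside 36, 12 mm high) stand on its top at x = -50, y = +75 and -75 mm, each with a slotted steel stud. One stud is already fastened (level with its rim, slot along y); stud may be at either place.
- stud: The stud to be fastened, standing 5 mm proud of its collar's rim. Steel head, diameter 30 mm, with a slot across its top 21 mm long, 5 wide, 5 deep, closed at the ends. Origin on the stud's axis, 17 mm below its top face (at the start: level with the steriliser's top, 90 mm above its underside); z up, x along the slot. It moves only straight down and about its axis.
- stud_top (a point): Middle of the stud's top face (slot at mid-length), moving with it; axes as stud. A spring pushes the stud up: 2.9 N at the start plus 1.1 N per mm pressed; hard stop at 11.5 mm. It turns only while pressed in 9 mm or more (12.8 N), clockwise seen from above; unpressed it wobbles by up to 30 degrees. More than 30 N of contact force between key and stud (press and twist added) is damage.
- cover (a point): Middle of the steriliser's top, axes as the case. The catch lies 63 to 90 degrees of turn from the stud's start, unseen, with a firm stop 7 to 10 degrees past its first edge. Let up there, the stud rises to 5 mm in, level with the rim, and stays. Let up too early it stays 8 mm in (press, turn on) or springs right out if hardly turned. Play in the slot adds up to 15 degrees to the key's turn.
- key: Slot key, 83 mm tall, 80 g, standing upright with the blade down. Origin at the centre of the blade's tip, z up along the key, x along the blade's width. From the tip upward: steel blade 16 (x) x 3 (y) mm, 9 mm long; round shank diameter 12 up to 24 mm; black collar diameter 28 from 24 to 28 mm; square black handle 18 x 18 mm, sides along x and y, from 28 to 83 mm.
- stand: Wooden key holder, fixed block 70 x 70 x 30 mm high with a round hole of diameter 21 mm, 26 mm deep, in the middle of its top. Origin: centre of the underside. The key hangs in the hole on its collar, its tip then 6 mm above the block's underside; any yaw of the key will do.
- carton_a: Paper carton 45 x 50 x 125 mm, loose, bystander. Origin: centre of the underside.
- carton_b: Another such carton, bystander.
- bottle: Black bottle, diameter 42, 125 mm tall, loose, bystander. Origin: centre of the underside.
- goblet: Footed glass bowl, diameter 90, 106 mm tall, loose, bystander. Origin: centre of the underside.
- timer: Black countdown timer 30 x 75 x 60 mm, loose, bystander. Origin: centre of the underside.
- tint_bowl: Black tinting bowl, diameter 100, 45 mm tall, loose, bystander. Origin: centre of the underside.
- tint_brush: Flat tinting brush with a wooden handle, about 200 mm long, lying on the counter, loose, bystander.
There are look-alikes about, which are no part of the job. Leave any blue or yellow look-alike of the key alone.

How it is judged (in metres and radians):
On the way, in this order (a step that is already met when the one before it is completed fails the run):
1. the key is lifted out of its holder (z of key in the frame of stand above 0.035 m), for 0.1 s.
2. the stud is pressed in with the key (at least 7 mm) (z of stud in the frame of steriliser below 0.083 m and contact force between key and stud above 3 N), for 0.1 s.
3. the stud is caught level with its seat's rim (within 1.5 mm) and the key is off it (z of stud in the frame of steriliser between 0.0835 and 0.0863 m and distance between key and stud above 0.03 m), for 0.2 s.
At the end, for the whole second after the job is handed in: The stud stays in its catch, 3.7 to 6.5 mm below its starting height (level with its collar's rim), and the key stands upright in its holder, at rest, its collar on the block (within 3 mm in height, 6 mm sideways, 0.1 rad) (z of stud in the frame of steriliser between 0.0835 and 0.0863 m and z of key in the frame of stand between 0.003 and 0.009 m and horizontal distance between key and stand below 0.006 m and angle between key's own z axis and vertical below 0.1 rad and linear speed of key below 0.02 m/s); the robot touches nothing.
It fails at once if key and stud pressed or twisted together with more than 30 N (all contact forces added) (contact force between key and stud above 30 N).
It fails at once if the fingers press on the stud (contact force between the fingers and stud above 3 N).
It fails at once if a bystander is moved by more than 30 mm (distance of any of carton_a, carton_b, bottle, goblet, timer, tint_bowl, tint_brush from where it was at the start of the episode above 0.03 m).
It also fails if it takes over 64 s, if anything falls off the work surface, if the arm or the gripper's body presses on something with over 40 N, if the wrist force passes 120 N, or if a joint passes its speed limit or range.

### The arm

A 7-joint arm with a two-finger parallel gripper is mounted at the origin on the work surface. World frame = base frame: x ahead of the robot, y to its left, z up, the work surface at z = 0. Lengths are in mm, angles in rad, forces in N, time in s.
With the tool pointing down it reaches from about 425 to 825 mm from the base axis. Payload 3.6 kg.
Tool frame: the origin (TCP) lies midway between the tips of the shut fingers; the grasp point (between the pads) lies 19 mm behind it; z points along the fingers, y is the direction in which the jaws open and shut (so a half turn about z gives the same grasp; the last joint's range is limited). The gripper opens to 85 mm and grips with 20 to 120 N. Pads are 22 mm wide; open, the fingers measure 114 mm over their backs; the gripper's body (76 mm by 85 mm) begins 54 mm behind the grasp point. The pads swing forward as they close: fully open they stand 13 mm farther back than shut.
Start: joints at [-1.234, 0.615, -0.013, 1.423, 0.008, 1.103, -0.04], TCP at [230.646, 607.672, 231.297] pointing down, gripper open.
Joint ranges: [-3.12, 3.12], [-0.3, 2.06], [-1.34, 1.32], [0.26, 2.42], [-1.36, 4.5], [0.01, 1.98], [-2.84, 2.84]. Speed limits (rad/s): [2.79, 2.79, 3.14, 3.14, 3.14, 3.14, 3.14].

### API

Orientations are given as [roll, pitch, yaw] about the fixed x, y, z axes, in that order (R = Rz(yaw) Ry(pitch) Rx(roll)).
In Python, from cell import arm, vision gives the robot as it stands.
- The arm moves only by the tool arm_command, never from a script. Its argument "series" is a list of rows, each a list of 3 entries, a list of its own where there are three numbers: the closure in counts, from 0 (fully open) to 255 (shut), then the shift along the tool's x, y, z in m, then the turn, a rotation vector about the tool's x, y, z in rad. In form: [[grip, [tx, ty, tz], [ax, ay, az]], ...]. A call has 1 to 5 rows; each row is the pose to reach, as a shift and turn from the pose commanded when the call began, along the tool's axes at that moment; what a row does not reach only later rows make up. A row lasts 1/10 s, in which the tool goes at most 50 mm and 8.59 degrees, less where a joint would pass 70% of its speed; a pose out of reach is approached as far as the arm can. A call with a gripper value outside its range is refused whole. The fingers move at their own pace and stop on an object; "force" is the grip in N (left out, the last holds). Time passes only in rows, so rows that repeat a pose let the fingers close. It gives the time, the measured TCP pose, the force and the opening at its end, in the units of the state.
- arm.get_obs(): the state, without advancing time (a new reading comes with each control period).
- vision.grab_frame(name): name is "scene" or "top"; returns (picture, depth): 400x640x3 uint8, red, green, blue; 400x640 float32, mm along the optical axis (not along the pixel's ray), 0 where there is no reading.
- vision.get_calibration(name): a dict with "fx", "fy", "cx", "cy" (pixels), "camera_from_world" (4x4, takes a point from world to camera coordinates). Camera axes: x right, y up, looking along -z (the intrinsics and any distortion apply to the point x, -y, -z); pixel columns grow to the right and rows downward; lengths in mm; the calibration is good to about 2 mm. A picture is of the moment at which its call begins. get_calibration takes no time and is no camera call.
- arm.finish_job(): hands the job in, once; it reports no verdict.
Trained networks look in the newest picture that a camera, given by its name, has taken for a name from the list of things; names that differ only in an ending like _2 or _b are one class to them, and where a whole thing is asked for, a point or a joint stands for the part that bears it (a point fixed in the world has none). Each returns a list of dicts, best first, with "score" (0 to 1); they miss things now and then, are a little off and sometimes report something else, mostly with a low value. They report only what shows in the picture. A call takes as long as a camera call. They do not tell look-alikes from the thing itself.
- vision.spot_in(camera, query): "rect" ([left, top, right, bottom] in pixels, round what is visible of it).
- vision.cut_out(camera, query): "mask" (400x640 bool, what is visible of it) and "rect" ([left, top, right, bottom] in pixels, round what is visible of it).
The state is a dict: "t": time; "qpos": joint angles; "joint_velocities": joint speeds; "joint_efforts": joint torques, N m; "tool_pos": TCP position; "eef_rot": TCP orientation; "contact_force": force on the tool from outside, world axes, zero at the start; "torque": the same for the moment, N m; "grip_width": opening from 0.0 (shut) to 1.0 (fully open).
Only numpy, scipy, OpenCV 4.12 (cv2) and the standard library are available. Lean on these libraries where they do the work, as an engineer would, in place of code of your own. Each camera call takes 0.05 s, during which the arm holds its last target.

## Working session

There is one attempt and no reset: what is moved stays moved. The work goes in short steps, Python scripts to look and compute and a tool call to move; the robot and the scene stay as the last step left them, time stands still between calls to the robot, and variables do not carry over. Pictures are saved under pics/ and viewed, and the job is handed in when it is done.

Besides the shell and the picture viewer there is one more tool, called after ">>>" by a JSON object that holds its "fn" and its "kwargs", one argument or row to a line. arm_command: Moves the arm, as the interface text tells. Its arguments: {"type":"object","properties":{"series":{"type":"array"},"force":{"type":"number"}},"required":["series"]}

```bash
ls; mkdir -p pics
python3 - <<'E'
from cell import arm, vision
import cv2,numpy as np
print(arm.get_obs())
for n in ("scene","top"):
    p,d=vision.grab_frame(n); cv2.imwrite(f"pics/{n}0.png",p[:,:,::-1]); np.save(f"{n}_d.npy",d); np.save(f"{n}_p.npy",p)
    print(vision.get_calibration(n))
E
```

```text
pics
{'t': 0.0, 'qpos': array([-1.23446498,  0.61593668, -0.01258791,  1.42490371,  0.00809274,
        1.10339571, -0.04038564]), 'joint_velocities': array([-9.71176482e-05,  7.37036779e-04,  2.17192027e-04,  2.32567334e-04,
        7.99519135e-04, -8.50762901e-04,  8.60231924e-05]), 'joint_efforts': array([-4.85043677e-05, -4.69214058e+01,  2.59195631e-01, -1.71028286e+01,
        1.00240140e-02,  9.55177151e-03,  5.36833255e-06]), 'tool_pos': array([230.43206645, 606.96490131, 230.12529358]), 'eef_rot': array([-3.13899981e+00,  4.77642128e-05,  2.77881576e+00]), 'contact_force': array([ 0.10722695, -0.2718218 , -0.05110058]), 'torque': array([ 0.02612058, -0.0546603 ,  0.02415612]), 'grip_width': 0.9985485613167212}
{'fx': 378.94846091069024, 'fy': 378.94846091069024, 'cx': 319.8967249533078, 'cy': 192.4705729023447, 'camera_from_world': array([[-5.05977415e-01,  8.62546645e-01, -3.75045677e-04,
         2.97801650e+02],
       [-4.62061529e-01, -2.70682127e-01,  8.44529650e-01,
         1.83617058e+02],
       [ 7.28344698e-01,  4.27486223e-01,  5.35508664e-01,
        -1.39734032e+03],
       [ 0.00000000e+00,  0.00000000e+00,  0.00000000e+00,
         1.00000000e+00]])}
{'fx': 429.07351567733235, 'fy': 429.07351567733235, 'cx': 320.70076693347494, 'cy': 203.31968402122905, 'camera_from_world': array([[-2.04477333e-02, -9.99668682e-01, -1.56338180e-02,
         2.00306659e+01],
       [ 9.93458431e-01, -2.20729111e-02,  1.12040764e-01,
        -5.76111735e+02],
       [-1.12348726e-01, -1.32405686e-02,  9.93580621e-01,
        -1.26844012e+03],
       [ 0.00000000e+00,  0.00000000e+00,  0.00000000e+00,
         1.00000000e+00]])}
```

View pics/scene0.png

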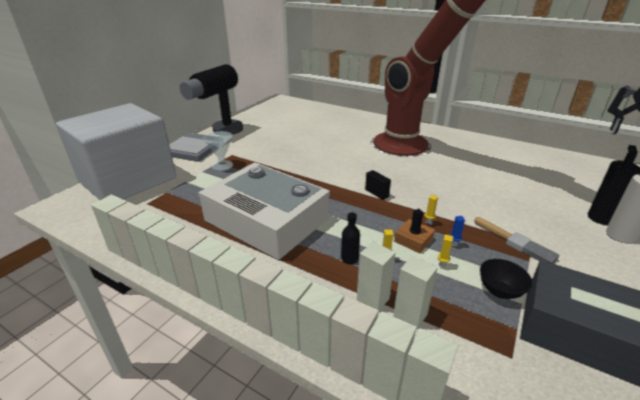

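View pics/top0.png

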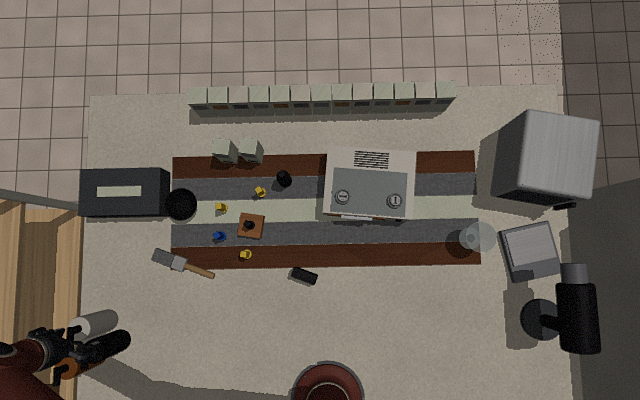

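The scene camera shows the black key in its wooden holder at about (417,225), with yellow and blue look-alikes around it. In the top view the holder is at (250,226) and the studs are at (343,197) and (395,201).

```bash
cat > h.py <<'E'
from cell import arm, vision
import cv2,numpy as np
def back(n,u,v,z=None,depth=None):
    c=vision.get_calibration(n);M=c['camera_from_world'];R=M[:3,:3];t=M[:3,3]
    r=np.stack([(np.asarray(u,float)-c['cx'])/c['fx'],-(np.asarray(v,float)-c['cy'])/c['fy'],-np.ones_like(np.asarray(u,float))],-1)
    o=-R.T@t; rw=r@R
    if depth is None: s=(z-o[2])/rw[...,2]
    else: s=depth
    return o+rw*np.asarray(s)[...,None]
def proj(n,P):
    c=vision.get_calibration(n);M=c['camera_from_world']
    q=M[:3,:3]@np.asarray(P,float)+M[:3,3]
    return np.array([c['cx']+c['fx']*q[0]/-q[2],c['cy']+c['fy']*(-q[1])/-q[2]])
E
python3 - <<'E'
from h import *
p=np.load("top_p.npy")[:,:,::-1];s=np.load("scene_p.npy")[:,:,::-1]
a=cv2.resize(p[135:230,315:425],None,fx=7,fy=6,interpolation=cv2.INTER_CUBIC)[:600,:800];cv2.imwrite("pics/z1.png",cv2.resize(p[140:230,310:430],None,fx=6.5,fy=6.5,interpolation=cv2.INTER_CUBIC))
cv2.imwrite("pics/z2.png",cv2.resize(p[180:280,180:290],None,fx=6,fy=6,interpolation=cv2.INTER_CUBIC))
cv2.imwrite("pics/z3.png",cv2.resize(s[155:285,195:335],None,fx=4.5,fy=4.5,interpolation=cv2.INTER_CUBIC))
for q in ("key","stand","stud","steriliser"):
  for n in ("top","scene"):
    for r in vision.cut_out(n,q)[:4]:
        m=r['mask'];v,u=np.nonzero(m)
        d=np.load(n+"_d.npy")
        P=back(n,u,v,depth=d[v,u]) 
        print(q,n,round(r['score'],2),np.round(r['rect']),m.sum(),np.round(np.median(P,0)),np.round(np.percentile(P,2,axis=0)),np.round(np.percentile(P,98,axis=0)))
E
```

```text
key top 0.67 [212. 233. 226. 238.] 96 [485. 308.  67.] [472. 299.   3.] [497. 324.  86.]
key top 0.4 [240. 248. 252. 258.] 74 [429. 230.  77.] [418. 224.  26.] [440. 242.  87.]
key scene 0.81 [424. 195. 437. 223.] 258 [439. 234.  48.] [312. 211.  -2.] [445. 244.  83.]
key scene 0.79 [440. 232. 452. 270.] 276 [581. 307.  49.] [565. 296.   3.] [587. 317.  83.]
key scene 0.78 [407. 204. 426. 234.] 252 [525. 225.  60.] [514. 212.  30.] [532. 234.  89.]
key scene 0.75 [382. 228. 396. 253.] 184 [625. 191.  68.] [554. 173.   0.] [631. 200.  84.]
stand top 0.73 [238. 214. 264. 239.] 530 [515. 220.  30.] [479. 186.   1.] [552. 261.  80.]
stand scene 0.67 [394. 217. 432. 252.] 778 [543. 228.  28.] [485. 183.   0.] [558. 260.  31.]
stud top 0.56 [389. 196. 399. 209.] 78 [ 573. -205.  107.] [ 560. -217.  101.] [ 584. -191.  112.]
steriliser top 0.71 [325. 147. 417. 221.] 6190 [ 628. -135.   91.] [ 523. -261.   42.] [729.  -9.  98.]
steriliser top 0.61 [238. 213. 265. 239.] 501 [513. 219.  30.] [479. 186.   7.] [549. 259.  37.]
steriliser scene 0.56 [198. 166. 331. 260.] 7824 [684. -98.  88.] [ 540. -265.    6.] [745.  -0.  91.]
```

View pics/z1.png

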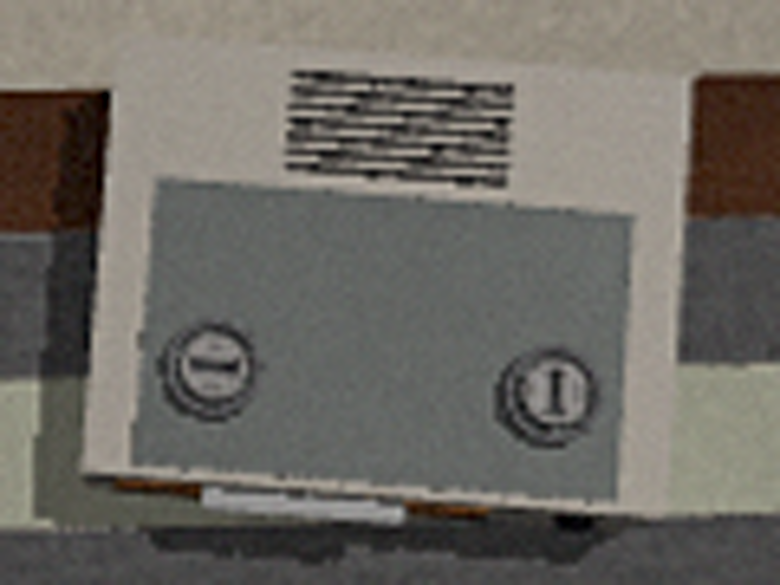

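View pics/z2.png

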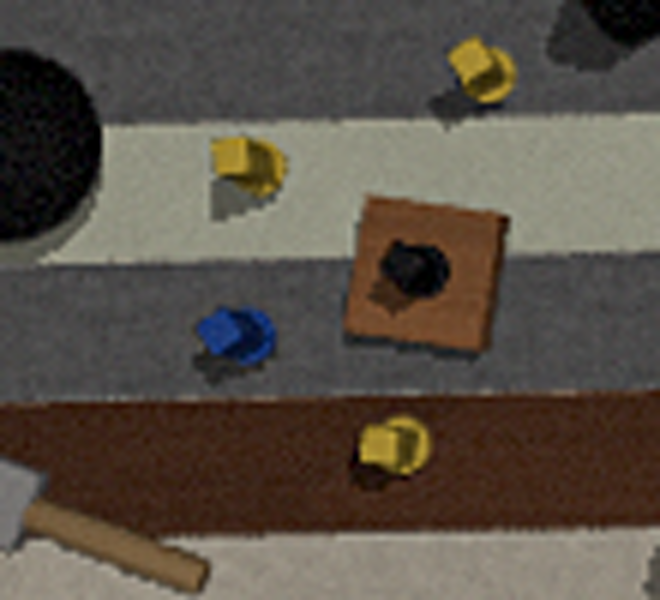

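View pics/z3.png

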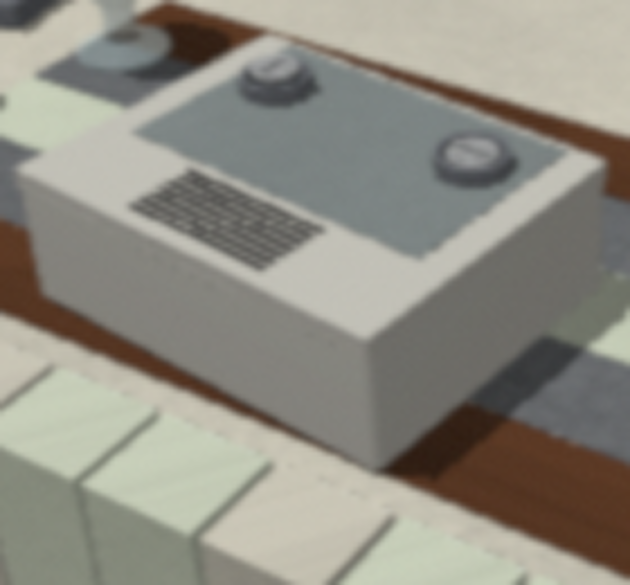

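The right-hand stud, at about z1 (556,390), has its slot along x and its top about 17 mm above the cover, so it's the proud one. The left one's slot runs along y and is already fastened. Next I'll measure poses.

Run:
```python
from h import *
import scipy.optimize as so
W={}
for n in ("top","scene"):
    d=np.load(n+"_d.npy");v,u=np.mgrid[0:400,0:640]
    P=back(n,u,v,depth=d);P[d==0]=np.nan;W[n]=P
    X,Y,Z=P[...,0],P[...,1],P[...,2]
    # case top
    for nm,(x0,x1,y0,y1,z0,z1) in dict(case=(500,780,-300,30,85,96),stand=(460,570,170,280,25,35),handle=(480,560,180,260,70,95),studs=(500,650,-280,20,104,115),rims=(500,650,-280,20,99,115)).items():
        m=(X>x0)&(X<x1)&(Y>y0)&(Y<y1)&(Z>z0)&(Z<z1)
        q=P[m]
        if len(q)<3: print(n,nm,len(q));continue
        r=cv2.minAreaRect(q[:,:2].astype(np.float32))
        print(n,nm,len(q),'mean',q.mean(0).round(1),'medz',np.median(q[:,2]).round(1),'rect',np.round(r[0],1),np.round(r[1],1),round(r[2],1))
    for nm,(x0,x1,y0,y1) in dict(studR=(545,605,-240,-170),studL=(545,605,-90,-20)).items():
        m=(X>x0)&(X<x1)&(Y>y0)&(Y<y1)&(Z>96)
        q=P[m];print(n,nm,len(q),q.mean(0).round(1),np.percentile(q[:,2],[10,50,90]).round(1))
```

```text
top case 5613 mean [ 631.6 -135.7   90.7] medz 90.7 rect [ 630.5 -135.9] [260.8 201.3] 84.2
top stand 436 mean [514.1 222.4  30.4] medz 30.3 rect [515.3 223.4] [70.7 70. ] 81.1
top handle 47 mean [514.7 222.   87. ] medz 89.2 rect [515.1 223.4] [17.4 17.8] 55.4
top studs 108 mean [ 575.9 -174.3  106.9] medz 106.5 rect [ 579.5 -130.3] [191.5  40. ] 83.7
top rims 269 mean [ 580.  -135.7  103.6] medz 103.2 rect [ 574.2 -141. ] [214.8  53. ] 84.3
top studR 165 [ 572.4 -204.2  103.9] [ 98.7 104.1 109.1]
top studL 139 [585.3 -56.  101.3] [ 97.3 101.3 104.9]
scene case 4416 mean [ 648.9 -126.6   89.3] medz 89.3 rect [ 633.8 -137.6] [264.7 204.1] 84.2
scene stand 484 mean [526.2 223.8  29.2] medz 29.1 rect [519.7 220.9] [71.  71.3] 80.9
scene handle 94 mean [522.7 222.5  82. ] medz 83.7 rect [520.1 221.1] [19.4 18. ] 58.6
scene studs 47 mean [ 578.  -205.9  105.6] medz 105.5 rect [ 577.3 -205.5] [28.7 26.2] 80.8
scene rims 217 mean [ 587.8 -127.2  101.8] medz 101.0 rect [ 584.4 -132.6] [193.3  44.4] 84.2
scene studR 119 [ 582.1 -202.9  102.4] [ 98.9 101.4 106.3]
scene studL 114 [589.4 -56.5 100. ] [ 97.9 100.3 101.5]
```

```bash
cat >> h.py <<'E'
from scipy.spatial.transform import Rotation as Ro
def go(p,yawdeg,cur=None):
    o=arm.get_obs()
    R0=Ro.from_euler('xyz',o['eef_rot']); R1=Ro.from_euler('xyz',[np.pi,0,np.radians(yawdeg)])
    sh=R0.inv().apply(np.asarray(p)-o['tool_pos'])/1000; rv=(R0.inv()*R1).as_rotvec()
    print('t',round(o['t'],2),'tcp',o['tool_pos'].round(1),'rpy',np.degrees(o['eef_rot']).round(1),'F',o['contact_force'].round(1),'q7',o['qpos'][6].round(2),'w',round(o['grip_width'],3))
    print('shift',sh.round(4).tolist(),'turn',rv.round(4).tolist())
E
python3 -c "
from h import *
go([517.5,222,150],147)"
```

```text
t 0.5 tcp [230.6 607.6 231.3] rpy [-180.    -0.   159.2] F [-0.  -0.7  0.4] q7 -0.04 w 1.001
shift [-0.405, -0.2587, 0.0813] turn [-0.0002, -0.0, 0.2132]
```

>>> {"fn": "arm_command", "kwargs": {
  "series": [
    [0,[-0.405,-0.259,0.081],[0,0,0.213]],
    [0,[-0.405,-0.259,0.081],[0,0,0.213]],
    [0,[-0.405,-0.259,0.081],[0,0,0.213]],
    [0,[-0.405,-0.259,0.081],[0,0,0.213]],
    [0,[-0.405,-0.259,0.081],[0,0,0.213]]
  ]
}}

```text
t: 1.0
tool_pos: [378.7, 408.3, 189.8]
eef_rot: [3.141, 0.0, 2.566]
contact_force: [1.5, 0.3, 0.2]
grip_width: 0.999
```

```bash
python3 -c "
from h import *
go([517.5,222,150],147)"
```

```text
t 1.0 tcp [378.7 408.3 189.8] rpy [179.9   0.  147. ] F [1.5 0.3 0.2] q7 0.16 w 0.999
shift [-0.2178, -0.0809, 0.0398] turn [0.0009, 0.0002, 0.0006]
```

>>> {"fn": "arm_command", "kwargs": {
  "series": [
    [0,[-0.218,-0.081,0.04],[0,0,0]],
    [0,[-0.218,-0.081,0.04],[0,0,0]],
    [0,[-0.218,-0.081,0.04],[0,0,0]],
    [0,[-0.218,-0.081,0.04],[0,0,0]],
    [0,[-0.218,-0.081,0.04],[0,0,0]]
  ]
}}

```text
t: 1.5
tool_pos: [518.6, 219.1, 149.6]
eef_rot: [-3.141, 0.002, 2.562]
contact_force: [-0.0, -0.0, -0.3]
grip_width: 1.003
```

```bash
cat > look.py <<'E'
from h import *
import sys
tag=sys.argv[1]; P=np.array(eval(sys.argv[2]),float)
ims=[]
for n in ("scene","top"):
    p,d=vision.grab_frame(n); np.save(f"{n}_{tag}.npy",p);np.save(f"{n}_{tag}d.npy",d)
    c=proj(n,P);u,v=int(c[0]),int(c[1]);h=int(sys.argv[3]) if len(sys.argv)>3 else 32
    a=p[max(v-h,0):v+h,max(u-h,0):u+h,::-1]
    print(n,'crop origin',u-h,v-h,'scale',round(400/(2*h),3))
    ims.append(cv2.resize(a,(400,400),interpolation=cv2.INTER_CUBIC))
cv2.imwrite(f"pics/{tag}.png",np.hstack(ims))
E
python3 look.py l1 "[517,222,90]" 50; python3 -c "
from h import *
go([517.5,222,150],147)"
```

```text
scene crop origin 368 159 scale 4.0
top crop origin 196 173 scale 4.0
t 1.6 tcp [520.3 215.3 149.1] rpy [-179.8    0.3  146.3] F [ 0.7 -0.5  0.2] q7 0.58 w 1.004
shift [0.006, 0.004, -0.0009] turn [-0.0034, 0.0044, -0.0118]
```

View pics/l1.png

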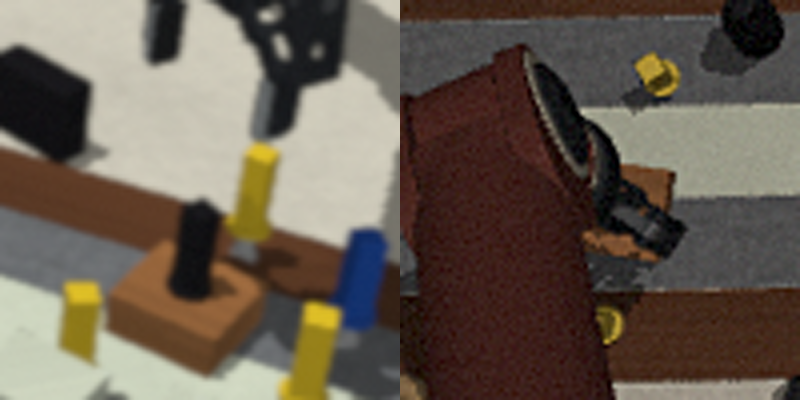

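>>> {"fn": "arm_command", "kwargs": {
  "series": [
    [0,[0,0,0],[0,0,0]]
  ]
}}

```text
t: 1.7
tool_pos: [516.9, 222.3, 149.7]
eef_rot: [-3.142, -0.0, 2.563]
contact_force: [-0.2, 0.9, -0.0]
grip_width: 0.998
```

```bash
python3 look.py l2 "[517,222,120]" 36; python3 -c "
from h import *
go([517.5,222,150],147)
o=arm.get_obs();R=Ro.from_euler('xyz',o['eef_rot'])
for s in (-1,1):
  P=o['tool_pos']+R.apply([0,s*43,-13]);print(P.round(1),proj('scene',P).round(1),proj('top',P).round(1))
print(proj('scene',[517.5,222,89]))"
```

```text
scene crop origin 384 162 scale 5.556
top crop origin 208 186 scale 5.556
t 1.8 tcp [515.7 225.  150. ] rpy [ 1.799e+02 -1.000e-01  1.472e+02] F [-0.8 -0.1  0.7] q7 0.58 w 1.003
shift [-0.0031, -0.0015, -0.0] turn [0.001, -0.0011, 0.0026]
[492.4 188.8 162.9] [411.9 173.9] [253.9 230.2]
[539.  261.1 163. ] [437.6 191.7] [227.4 213.6]
[418.0636486  209.92228733]
```

View pics/l2.png

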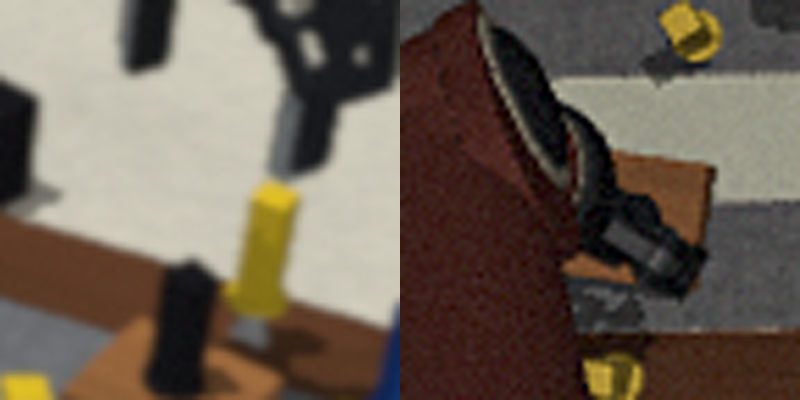

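>>> {"fn": "arm_command", "kwargs": {
  "series": [
    [0,[0,0,0.025],[0,0,0]],
    [0,[0,0,0.05],[0,0,0]],
    [0,[0,0,0.075],[0,0,0]],
    [0,[0,0,0.096],[0,0,0]],
    [0,[0,0,0.096],[0,0,0]]
  ]
}}

```text
t: 2.3
tool_pos: [513.4, 224.6, 51.5]
eef_rot: [-3.137, -0.004, 2.57]
contact_force: [-1.2, -0.1, 0.3]
grip_width: 0.998
```

```bash
python3 look.py l3 "[517,222,80]" 36; python3 -c "
from h import *
go([517.5,222,53],147)"
```

```text
scene crop origin 381 176 scale 5.556
top crop origin 211 187 scale 5.556
t 2.4 tcp [516.  224.8  54.2] rpy [180.   -0.  147.2] F [ 0.5 -0.3  1. ] q7 0.58 w 0.996
shift [-0.0028, -0.0015, 0.0012] turn [0.0006, -0.0005, 0.0027]
```

View pics/l3.png

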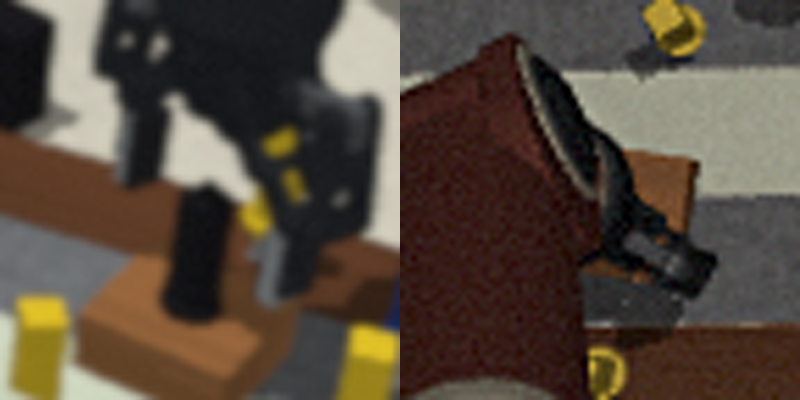

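>>> {"fn": "arm_command", "kwargs": {
  "series": [
    [255,[0,0,0],[0,0,0]],
    [255,[0,0,0],[0,0,0]],
    [255,[0,0,0],[0,0,0]],
    [255,[0,0,0],[0,0,0]],
    [255,[0,0,0],[0,0,0]]
  ],
  "force": 60
}}

```text
t: 2.9
tool_pos: [516.7, 223.3, 54.3]
eef_rot: [3.141, 0.0, 2.566]
contact_force: [-0.2, -0.1, 1.5]
grip_width: 0.201
```

>>> {"fn": "arm_command", "kwargs": {
  "series": [
    [255,[0,0,0],[0,0,0]],
    [255,[0,0,0],[0,0,0]],
    [255,[0,0,0],[0,0,0]]
  ],
  "force": 80
}}

```text
t: 3.2
tool_pos: [516.7, 223.2, 54.3]
eef_rot: [3.141, 0.0, 2.566]
contact_force: [0.3, -0.9, 5.4]
grip_width: 0.201
```

```bash
python3 look.py l4 "[517,222,80]" 36; python3 -c "
from h import *
go([517.5,222,53],147)"
```

```text
scene crop origin 381 176 scale 5.556
top crop origin 211 187 scale 5.556
t 3.3 tcp [516.7 223.3  54.3] rpy [180.   0. 147.] F [-1.9 -0.3  6.1] q7 0.58 w 0.2
shift [-0.0014, -0.0006, 0.0013] turn [0.0006, 0.0004, 0.0002]
```

View pics/l4.png

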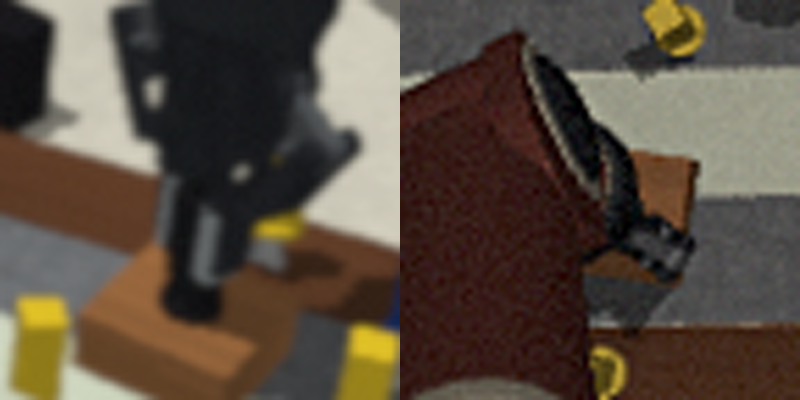

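>>> {"fn": "arm_command", "kwargs": {
  "series": [
    [255,[0,0,-0.02],[0,0,0]],
    [255,[0,0,-0.05],[0,0,0]],
    [255,[0,0,-0.09],[0,0,0]],
    [255,[0,0,-0.13],[0,0,0]],
    [255,[0,0,-0.13],[0,0,0]]
  ]
}}

```text
t: 3.8
tool_pos: [519.9, 224.5, 188.9]
eef_rot: [3.132, 0.006, 2.566]
contact_force: [0.5, 0.8, 0.4]
grip_width: 0.197
```

```bash
python3 look.py l5 "[517,222,150]" 30; python3 -c "
from h import *
go([517.5,222,184],147)
o=arm.get_obs()
P=o['tool_pos']
for n in('scene','top'): print(n,proj(n,P+[0,0,-48.3]).round(1),proj(n,P+[0,0,-20.3]).round(1))"
```

```text
scene crop origin 391 157 scale 6.667
top crop origin 212 191 scale 6.667
t 3.9 tcp [516.4 223.1 184. ] rpy [180.   0. 147.] F [-0.1  0.  -2. ] q7 0.58 w 0.197
shift [-0.0015, -0.0003, -0.0] turn [0.0006, 0.0004, 0.0001]
scene [421.6 192.8] [423.4 182.1]
top [243.2 222.3] [241.2 221.6]
```

View pics/l5.png

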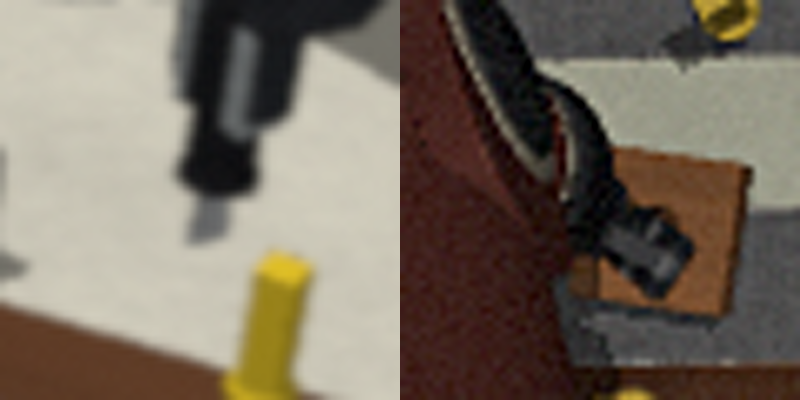

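Lifted. In the scene view the blade tip at crop (206,238), i.e. pixel (421.9,192.7), matches the predicted tip. Its edge rises slightly to the right, so the blade lies along yaw 147°, in line with tool x. Now the stud slot.

```bash
python3 look.py s1 "[575,-206,107]" 14
python3 - <<'E'
from h import *
k=cv2.imread('pics/s1.png')
for n,o in (("scene",0),("top",400)):
    p=np.load(f"{n}_s1.npy")
    c=proj(n,[575,-206,107]);u,v=int(c[0]),int(c[1]);h=14
    sc=400/28
    P=lambda X:tuple(int(t) for t in ((proj(n,X)-[u-h,v-h]+0.5)*sc).round()) 
    for dx,dy,col in ((0,0,(0,255,0)),):
        a=np.linspace(0,2*np.pi,60)
        pts=np.array([P([575+15*np.cos(t),-206+15*np.sin(t),107]) for t in a])+[o,0]
        cv2.polylines(k,[pts.astype(np.int32)],True,col,1)
        cv2.line(k,tuple(np.array(P([565,-206,107]))+[o,0]),tuple(np.array(P([585,-206,107]))+[o,0]),(0,0,255),1)
cv2.imwrite('pics/s1o.png',k)
E
```

```text
scene crop origin 241 154 scale 14.286
top crop origin 381 185 scale 14.286
```

View pics/s1.png

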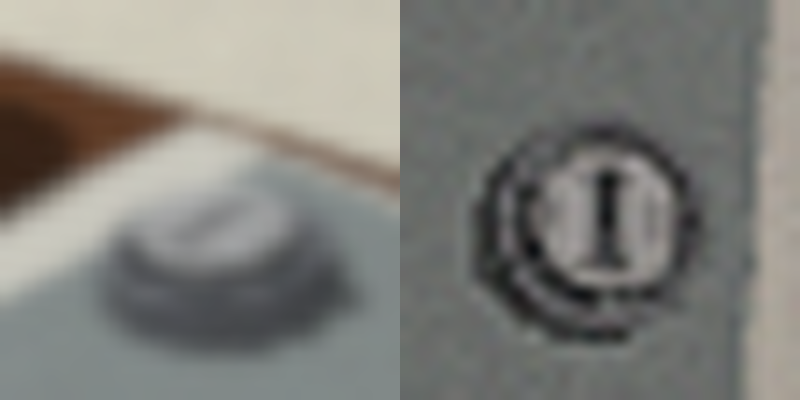

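View pics/s1o.png

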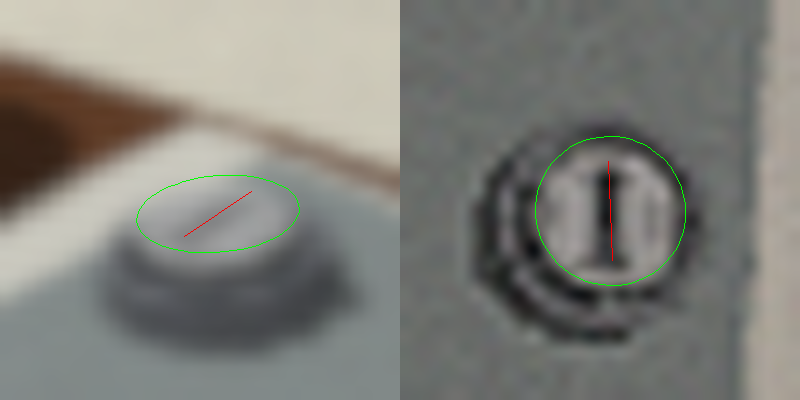

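Top view: the proud stud's head centre is at crop (608,218), with the slot along about −5° world yaw. The two cameras disagree by about 4 mm in x, so I'll hover and compare blade and slot directly.

```bash
python3 -c "
from h import *
go([576,-205.7,182],175)"
```

```text
t 4.0 tcp [515.1 222.6 182.1] rpy [-1.798e+02 -1.000e-01  1.470e+02] F [-0.2  0.1 -1.7] q7 0.58 w 0.201
shift [-0.2843, -0.3261, 0.0005] turn [-0.0027, -0.0029, -0.4884]
```

>>> {"fn": "arm_command", "kwargs": {
  "series": [
    [255,[-0.02,-0.023,0],[0,0,-0.05]],
    [255,[-0.047,-0.054,0],[0,0,-0.1]],
    [255,[-0.075,-0.086,0],[0,0,-0.15]],
    [255,[-0.103,-0.118,0],[0,0,-0.2]],
    [255,[-0.13,-0.15,0],[0,0,-0.25]]
  ]
}}

```text
t: 4.5
tool_pos: [542.7, 24.8, 181.7]
eef_rot: [-3.14, -0.004, 2.818]
contact_force: [1.9, -0.7, -1.0]
grip_width: 0.199
```

```bash
python3 -c "
from h import *
go([576,-205.7,182],175)"
```

```text
t 4.5 tcp [542.7  24.8 181.7] rpy [-179.9   -0.2  161.5] F [ 1.9 -0.7 -1. ] q7 1.15 w 0.199
shift [-0.1048, -0.2079, -0.0004] turn [-0.0013, -0.004, -0.2362]
```

>>> {"fn": "arm_command", "kwargs": {
  "series": [
    [255,[-0.021,-0.042,0],[0,0,-0.06]],
    [255,[-0.045,-0.089,0],[0,0,-0.12]],
    [255,[-0.069,-0.137,0],[0,0,-0.18]],
    [255,[-0.09,-0.178,0],[0,0,-0.236]],
    [255,[-0.105,-0.208,0],[0,0,-0.236]]
  ]
}}

```text
t: 5.0
tool_pos: [575.0, -208.8, 181.3]
eef_rot: [-3.14, -0.004, 3.048]
contact_force: [0.3, -0.2, -1.1]
grip_width: 0.197
```

>>> {"fn": "arm_command", "kwargs": {
  "series": [
    [255,[0,0,0.01],[0,0,0]],
    [255,[0,0,0.014],[0,0,0]],
    [255,[0,0,0.014],[0,0,0]],
    [255,[0,0,0.014],[0,0,0]]
  ]
}}

```text
t: 5.4
tool_pos: [576.7, -201.7, 169.1]
eef_rot: [3.14, -0.002, 3.055]
contact_force: [1.1, 0.1, -0.7]
grip_width: 0.197
```

```bash
python3 look.py k1 "[576,-206,115]" 20; python3 -c "
from h import *
go([576,-205.7,168],175)
o=arm.get_obs()
P=o['tool_pos']
for n in('scene','top'): print(n,proj(n,P+[0,0,-48.3]).round(1),proj(n,P+[0,0,-20.3]).round(1))"
```

```text
scene crop origin 235 145 scale 10.0
top crop origin 375 178 scale 10.0
t 5.5 tcp [ 577.1 -202.4  170. ] rpy [180.   0. 175.] F [ 0.3  0.3 -0.5] q7 1.73 w 0.197
shift [0.0008, -0.0034, 0.002] turn [0.0006, 0.0002, 0.0001]
scene [255.8 164.2] [254.8 154.7]
top [394.7 197.9] [396.3 196.6]
```

View pics/k1.png

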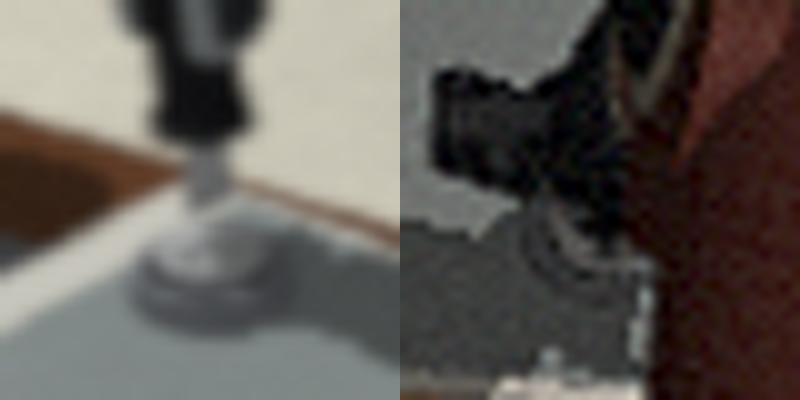

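>>> {"fn": "arm_command", "kwargs": {
  "series": [
    [255,[0.0008,-0.0037,0.003],[0,0,0]],
    [255,[0.0008,-0.0037,0.007],[0,0,0]],
    [255,[0.0008,-0.0037,0.01],[0,0,0]],
    [255,[0.0008,-0.0037,0.01],[0,0,0]]
  ]
}}

```text
t: 5.9
tool_pos: [575.1, -207.5, 159.1]
eef_rot: [3.141, -0.001, 3.052]
contact_force: [0.3, 0.7, -0.4]
grip_width: 0.201
```

```bash
python3 look.py k2 "[576,-206,110]" 16; python3 -c "
from h import *
go([576,-206,156],175)
o=arm.get_obs()
P=o['tool_pos']
for n in('scene',): print(n,proj(n,P+[0,0,-48.3]).round(1),proj(n,P+[0,0,-20.3]).round(1))"
```

```text
scene crop origin 239 151 scale 12.5
top crop origin 379 182 scale 12.5
t 6.0 tcp [ 575.6 -207.6  159.6] rpy [180.   -0.  174.9] F [-0.4  0.4 -0.8] q7 1.74 w 0.196
shift [-0.0003, 0.0016, 0.0036] turn [0.0001, -0.0003, -0.0024]
scene [255.  166.9] [254.  157.5]
```

View pics/k2.png

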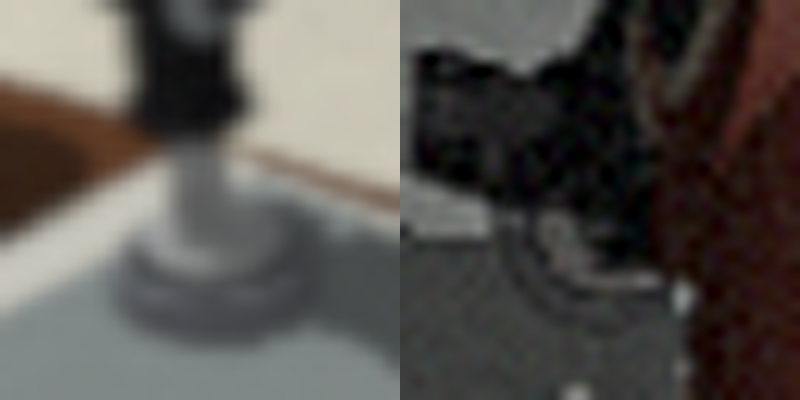

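>>> {"fn": "arm_command", "kwargs": {
  "series": [
    [255,[-0.0003,0.0016,0.001],[0,0,0]],
    [255,[-0.0003,0.0016,0.002],[0,0,0]],
    [255,[-0.0003,0.0016,0.003],[0,0,0]],
    [255,[-0.0003,0.0016,0.003],[0,0,0]]
  ]
}}

```text
t: 6.4
tool_pos: [575.9, -206.1, 156.6]
eef_rot: [-3.142, -0.0, 3.052]
contact_force: [1.2, -1.0, -1.6]
grip_width: 0.201
```

>>> {"fn": "arm_command", "kwargs": {
  "series": [
    [255,[0,0,0.0005],[0,0,0]],
    [255,[0,0,0.001],[0,0,0]],
    [255,[0,0,0.001],[0,0,0]]
  ]
}}

```text
t: 6.7
tool_pos: [576.0, -206.2, 155.7]
eef_rot: [-3.142, -0.0, 3.052]
contact_force: [0.4, 1.0, -0.6]
grip_width: 0.198
```

>>> {"fn": "arm_command", "kwargs": {
  "series": [
    [255,[0,0,0.0005],[0,0,0]],
    [255,[0,0,0.001],[0,0,0]],
    [255,[0,0,0.001],[0,0,0]]
  ]
}}

```text
t: 7.0
tool_pos: [576.0, -206.1, 154.7]
eef_rot: [3.142, -0.0, 3.052]
contact_force: [-0.3, 0.1, -0.6]
grip_width: 0.197
```

>>> {"fn": "arm_command", "kwargs": {
  "series": [
    [255,[0,0,0.0005],[0,0,0]],
    [255,[0,0,0.001],[0,0,0]],
    [255,[0,0,0.001],[0,0,0]]
  ]
}}

```text
t: 7.3
tool_pos: [576.0, -206.1, 153.7]
eef_rot: [3.142, -0.0, 3.052]
contact_force: [0.7, 0.8, 0.2]
grip_width: 0.2
```

>>> {"fn": "arm_command", "kwargs": {
  "series": [
    [255,[0,0,0.0005],[0,0,0]],
    [255,[0,0,0.001],[0,0,0]],
    [255,[0,0,0.001],[0,0,0]]
  ]
}}

```text
t: 7.6
tool_pos: [576.0, -206.1, 152.7]
eef_rot: [3.142, -0.0, 3.052]
contact_force: [-1.0, -0.0, -2.1]
grip_width: 0.198
```

>>> {"fn": "arm_command", "kwargs": {
  "series": [
    [255,[0,0,0.0005],[0,0,0]],
    [255,[0,0,0.001],[0,0,0]],
    [255,[0,0,0.001],[0,0,0]]
  ]
}}

```text
t: 7.9
tool_pos: [576.0, -206.1, 151.7]
eef_rot: [-3.142, -0.0, 3.052]
contact_force: [0.2, -0.6, -1.7]
grip_width: 0.198
```

>>> {"fn": "arm_command", "kwargs": {
  "series": [
    [255,[0,0,0.0005],[0,0,0]],
    [255,[0,0,0.001],[0,0,0]],
    [255,[0,0,0.001],[0,0,0]]
  ]
}}

```text
t: 8.2
tool_pos: [576.0, -206.1, 150.7]
eef_rot: [-3.142, -0.0, 3.052]
contact_force: [0.7, -0.2, -0.6]
grip_width: 0.194
```

>>> {"fn": "arm_command", "kwargs": {
  "series": [
    [255,[0,0,0.0005],[0,0,0]],
    [255,[0,0,0.001],[0,0,0]],
    [255,[0,0,0.001],[0,0,0]]
  ]
}}

```text
t: 8.5
tool_pos: [576.1, -206.2, 150.2]
eef_rot: [-3.141, 0.0, 3.052]
contact_force: [-0.8, 1.0, 1.7]
grip_width: 0.195
```

>>> {"fn": "arm_command", "kwargs": {
  "series": [
    [255,[0,0,0.0005],[0,0,0]],
    [255,[0,0,0.001],[0,0,0]],
    [255,[0,0,0.001],[0,0,0]]
  ]
}}

```text
t: 8.8
tool_pos: [576.2, -206.2, 149.1]
eef_rot: [-3.141, 0.0, 3.052]
contact_force: [-1.4, 0.7, 3.4]
grip_width: 0.2
```

>>> {"fn": "arm_command", "kwargs": {
  "series": [
    [255,[0,0,0.0015],[0,0,0]],
    [255,[0,0,0.003],[0,0,0]],
    [255,[0,0,0.004],[0,0,0]],
    [255,[0,0,0.004],[0,0,0]]
  ]
}}

```text
t: 9.2
tool_pos: [576.3, -206.2, 145.5]
eef_rot: [-3.141, 0.001, 3.052]
contact_force: [-1.9, -0.7, 7.4]
grip_width: 0.199
```

```bash
python3 look.py k3 "[576,-206,110]" 16; python3 -c "
from h import *
go([576,-206,140],175)"
```

```text
scene crop origin 239 151 scale 12.5
top crop origin 379 182 scale 12.5
t 9.3 tcp [ 576.2 -206.2  145.6] rpy [-180.     0.   174.9] F [-2.5  0.9  6.3] q7 1.73 w 0.195
shift [0.0003, 0.0002, 0.0056] turn [-0.0002, 0.0007, -0.0026]
```

View pics/k3.png

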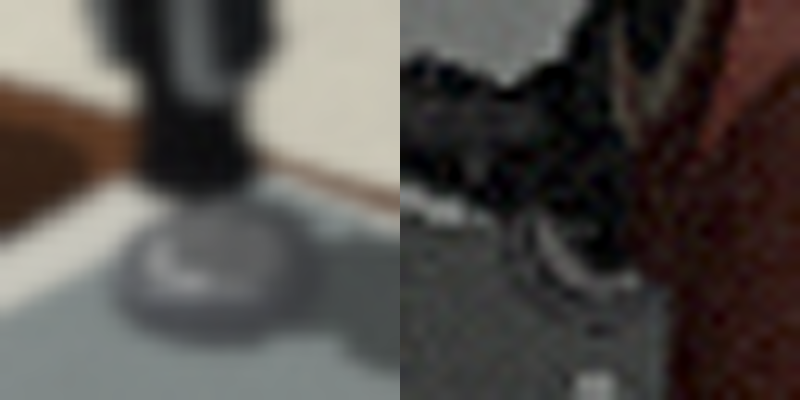

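>>> {"fn": "arm_command", "kwargs": {
  "series": [
    [255,[0.0005,0,0.002],[0,0,0]],
    [255,[0.0005,0,0.004],[0,0,0]],
    [255,[0.0005,0,0.0053],[0,0,0]],
    [255,[0.0005,0,0.0053],[0,0,0]]
  ]
}}

```text
t: 9.7
tool_pos: [576.3, -206.2, 141.3]
eef_rot: [-3.141, 0.002, 3.052]
contact_force: [-2.8, 0.5, 11.9]
grip_width: 0.2
```

```bash
python3 -c "
from h import *
go([576,-206,140],175)
print(arm.get_obs()['torque'])"
```

```text
t 9.7 tcp [ 576.3 -206.2  141.3] rpy [-1.800e+02  1.000e-01  1.749e+02] F [-2.8  0.5 11.9] q7 1.73 w 0.2
shift [0.0003, 0.0002, 0.0013] turn [-0.0005, 0.0021, -0.0025]
[0.22893419 0.7445309  0.03805505]
```

>>> {"fn": "arm_command", "kwargs": {
  "series": [
    [255,[0,0,0.0013],[0,0,0]],
    [255,[0,0,0.0013],[0,0,0.035]],
    [255,[0,0,0.0013],[0,0,0.07]],
    [255,[0,0,0.0013],[0,0,0.105]],
    [255,[0,0,0.0013],[0,0,0.14]]
  ]
}}

```text
t: 10.2
tool_pos: [576.2, -206.5, 140.4]
eef_rot: [-3.141, 0.002, 2.91]
contact_force: [-2.9, 0.7, 12.5]
grip_width: 0.198
```

```bash
cat > st.py <<'E'
from h import *
o=arm.get_obs()
print('t',round(o['t'],2),'tcp',o['tool_pos'].round(1),'yaw',np.degrees(o['eef_rot'][2]).round(1),'F',o['contact_force'].round(1),'T',o['torque'].round(3),'j7',o['joint_efforts'][6].round(3),'q7',o['qpos'][6].round(3))
E
python3 st.py
```

```text
t 10.2 tcp [ 576.2 -206.5  140.4] yaw 166.8 F [-2.9  0.7 12.5] T [ 0.223  0.812 -0.011] j7 0.163 q7 1.619
```

>>> {"fn": "arm_command", "kwargs": {
  "series": [
    [255,[0,0,0],[0,0,0.04]],
    [255,[0,0,0],[0,0,0.08]],
    [255,[0,0,0],[0,0,0.12]],
    [255,[0,0,0],[0,0,0.16]],
    [255,[0,0,0],[0,0,0.2]]
  ]
}}

```text
t: 10.7
tool_pos: [576.0, -206.8, 140.4]
eef_rot: [-3.141, 0.002, 2.71]
contact_force: [-3.9, 0.4, 12.6]
grip_width: 0.197
```

```bash
python3 st.py
```

```text
t 10.7 tcp [ 576.  -206.8  140.4] yaw 155.3 F [-3.9  0.4 12.6] T [ 0.056  0.877 -0.021] j7 0.186 q7 1.46
```

>>> {"fn": "arm_command", "kwargs": {
  "series": [
    [255,[0,0,0],[0,0,0.04]],
    [255,[0,0,0],[0,0,0.08]],
    [255,[0,0,0],[0,0,0.12]],
    [255,[0,0,0],[0,0,0.16]],
    [255,[0,0,0],[0,0,0.2]]
  ]
}}

```text
t: 11.2
tool_pos: [575.8, -207.1, 140.4]
eef_rot: [-3.141, 0.002, 2.51]
contact_force: [-3.4, 1.3, 12.5]
grip_width: 0.198
```

```bash
python3 st.py
```

```text
t 11.2 tcp [ 575.8 -207.1  140.4] yaw 143.8 F [-3.4  1.3 12.5] T [ 0.048  0.974 -0.013] j7 0.184 q7 1.302
```

>>> {"fn": "arm_command", "kwargs": {
  "series": [
    [255,[0.0004,-0.0001,0],[0,0,0.04]],
    [255,[0.0007,-0.0002,0],[0,0,0.08]],
    [255,[0.0007,-0.0002,0],[0,0,0.12]],
    [255,[0.0007,-0.0002,0],[0,0,0.16]],
    [255,[0.0007,-0.0002,0],[0,0,0.2]]
  ]
}}

```text
t: 11.7
tool_pos: [575.3, -207.4, 140.5]
eef_rot: [-3.142, 0.003, 2.31]
contact_force: [-3.8, 0.1, 13.1]
grip_width: 0.198
```

```bash
python3 st.py
```

```text
t 11.7 tcp [ 575.3 -207.4  140.5] yaw 132.3 F [-3.8  0.1 13.1] T [-0.046  0.844  0.067] j7 0.183 q7 1.144
```

>>> {"fn": "arm_command", "kwargs": {
  "series": [
    [255,[0,0,0],[0,0,0.04]],
    [255,[0,0,0],[0,0,0.08]],
    [255,[0,0,0],[0,0,0.12]],
    [255,[0,0,0],[0,0,0.16]],
    [255,[0,0,0],[0,0,0.2]]
  ]
}}

```text
t: 12.2
tool_pos: [575.0, -207.6, 140.5]
eef_rot: [3.142, 0.003, 2.11]
contact_force: [-3.7, -1.1, 12.8]
grip_width: 0.2
```

```bash
python3 st.py
```

```text
t 12.2 tcp [ 575.  -207.6  140.5] yaw 120.9 F [-3.7 -1.1 12.8] T [-0.106  0.986 -0.03 ] j7 0.181 q7 0.986
```

>>> {"fn": "arm_command", "kwargs": {
  "series": [
    [255,[0,0,0],[0,0,0.04]],
    [255,[0,0,0],[0,0,0.08]],
    [255,[0,0,0],[0,0,0.12]],
    [255,[0,0,0],[0,0,0.16]]
  ]
}}

```text
t: 12.6
tool_pos: [574.7, -207.7, 140.4]
eef_rot: [-3.142, 0.003, 1.95]
contact_force: [-3.5, -0.8, 13.0]
grip_width: 0.198
```

```bash
python3 st.py
```

```text
t 12.6 tcp [ 574.7 -207.7  140.4] yaw 111.7 F [-3.5 -0.8 13. ] T [-0.065  1.097 -0.012] j7 0.18 q7 0.86
```

>>> {"fn": "arm_command", "kwargs": {
  "series": [
    [255,[0,0,0],[0,0,0.025]],
    [255,[0,0,0],[0,0,0.05]],
    [255,[0,0,0],[0,0,0.05]]
  ]
}}

```text
t: 12.9
tool_pos: [574.6, -207.7, 140.4]
eef_rot: [-3.141, 0.003, 1.901]
contact_force: [-5.2, -0.7, 13.2]
grip_width: 0.199
```

```bash
python3 st.py
```

```text
t 12.9 tcp [ 574.6 -207.7  140.4] yaw 108.9 F [-5.2 -0.7 13.2] T [-0.083  1.089  0.029] j7 -0.08 q7 0.822
```

>>> {"fn": "arm_command", "kwargs": {
  "series": [
    [255,[0,0,0],[0,0,0.025]],
    [255,[0,0,0],[0,0,0.05]],
    [255,[0,0,0],[0,0,0.05]]
  ]
}}

```text
t: 13.2
tool_pos: [574.5, -207.7, 140.4]
eef_rot: [-3.141, 0.003, 1.851]
contact_force: [-4.4, -0.3, 12.5]
grip_width: 0.198
```

```bash
python3 st.py
```

```text
t 13.2 tcp [ 574.5 -207.7  140.4] yaw 106.0 F [-4.4 -0.3 12.5] T [-0.016  1.137  0.008] j7 -0.081 q7 0.782
```

>>> {"fn": "arm_command", "kwargs": {
  "series": [
    [255,[0,0,-0.0015],[0,0,0]],
    [255,[0,0,-0.0035],[0,0,0]],
    [255,[0,0,-0.0035],[0,0,0]]
  ]
}}

```text
t: 13.5
tool_pos: [574.7, -207.5, 143.1]
eef_rot: [3.141, 0.003, 1.851]
contact_force: [-3.8, -0.6, 9.4]
grip_width: 0.197
```

```bash
python3 st.py
```

```text
t 13.5 tcp [ 574.7 -207.5  143.1] yaw 106.1 F [-3.8 -0.6  9.4] T [-0.149  0.743 -0.04 ] j7 0.012 q7 0.781
```

>>> {"fn": "arm_command", "kwargs": {
  "series": [
    [255,[0,0,-0.0007],[0,0,0]],
    [255,[0,0,-0.0013],[0,0,0]],
    [255,[0,0,-0.0013],[0,0,0]],
    [255,[0,0,-0.0013],[0,0,0]]
  ]
}}

```text
t: 13.9
tool_pos: [575.2, -207.3, 144.3]
eef_rot: [3.141, 0.003, 1.851]
contact_force: [-1.6, -0.3, 7.7]
grip_width: 0.202
```

```bash
python3 st.py
```

```text
t 13.9 tcp [ 575.2 -207.3  144.3] yaw 106.1 F [-1.6 -0.3  7.7] T [-0.141  0.49  -0.062] j7 0.016 q7 0.781
```

>>> {"fn": "arm_command", "kwargs": {
  "series": [
    [255,[0,0,-0.0007],[0,0,0]],
    [255,[0,0,-0.0013],[0,0,0]],
    [255,[0,0,-0.0013],[0,0,0]],
    [255,[0,0,-0.0013],[0,0,0]]
  ]
}}

```text
t: 14.3
tool_pos: [575.2, -207.2, 145.0]
eef_rot: [3.141, 0.003, 1.851]
contact_force: [-1.8, -1.0, 5.7]
grip_width: 0.202
```

```bash
python3 st.py
```

```text
t 14.3 tcp [ 575.2 -207.2  145. ] yaw 106.1 F [-1.8 -1.   5.7] T [-0.244  0.311 -0.015] j7 0.018 q7 0.78
```

>>> {"fn": "arm_command", "kwargs": {
  "series": [
    [255,[0,0,-0.0007],[0,0,0]],
    [255,[0,0,-0.001],[0,0,0]],
    [255,[0,0,-0.001],[0,0,0]],
    [255,[0,0,-0.001],[0,0,0]]
  ]
}}

```text
t: 14.7
tool_pos: [575.0, -206.8, 145.3]
eef_rot: [3.142, 0.002, 1.851]
contact_force: [-0.1, -3.0, 2.3]
grip_width: 0.199
```

```bash
python3 st.py;python3 look.py k4 "[576,-206,110]" 16
```

```text
t 14.7 tcp [ 575.  -206.8  145.3] yaw 106.1 F [-0.1 -3.   2.3] T [-0.74   0.043 -0.034] j7 0.009 q7 0.78
scene crop origin 239 151 scale 12.5
top crop origin 379 182 scale 12.5
```

View pics/k4.png

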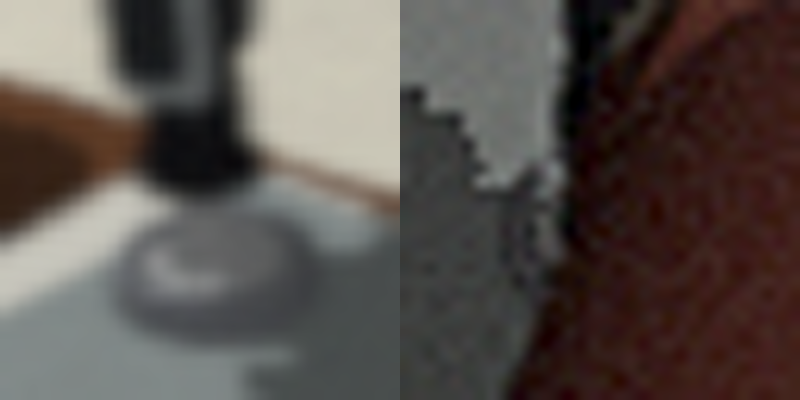

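>>> {"fn": "arm_command", "kwargs": {
  "series": [
    [255,[-0.001,0,-0.0003],[0,0,0]],
    [255,[-0.001,0,-0.0008],[0,0,0]],
    [255,[-0.001,0,-0.001],[0,0,0]]
  ]
}}

```text
t: 15.1
tool_pos: [574.7, -205.5, 145.6]
eef_rot: [-3.14, -0.002, 1.853]
contact_force: [-0.4, -0.0, 1.2]
grip_width: 0.197
```

```bash
python3 st.py
```

```text
t 15.1 tcp [ 574.7 -205.5  145.6] yaw 106.1 F [-0.4 -0.   1.2] T [-0.114  0.094 -0.053] j7 0.004 q7 0.781
```

>>> {"fn": "arm_command", "kwargs": {
  "series": [
    [255,[0,0,-0.0007],[0,0,0]],
    [255,[0,0,-0.0012],[0,0,0]],
    [255,[0,0,-0.0015],[0,0,0]]
  ]
}}

```text
t: 15.4
tool_pos: [574.8, -206.0, 147.3]
eef_rot: [-3.141, -0.002, 1.852]
contact_force: [-0.3, -0.7, -1.1]
grip_width: 0.198
```

```bash
python3 st.py
```

```text
t 15.4 tcp [ 574.8 -206.   147.3] yaw 106.1 F [-0.3 -0.7 -1.1] T [0.046 0.115 0.037] j7 0.003 q7 0.78
```

The spring force vanished at about 5 mm pressed instead of carrying on, so the stud seems caught. I'll lift off and check.

>>> {"fn": "arm_command", "kwargs": {
  "series": [
    [255,[0,0,-0.003],[0,0,0]],
    [255,[0,0,-0.008],[0,0,0]],
    [255,[0,0,-0.02],[0,0,0]],
    [255,[0,0,-0.04],[0,0,0]],
    [255,[0,0,-0.05],[0,0,0]]
  ]
}}

```text
t: 15.9
tool_pos: [576.3, -207.4, 200.5]
eef_rot: [3.138, 0.003, 1.852]
contact_force: [-0.5, -0.5, -0.9]
grip_width: 0.199
```

```bash
python3 look.py k5 "[576,-206,110]" 20;python3 st.py
```

```text
scene crop origin 235 147 scale 10.0
top crop origin 375 178 scale 10.0
t 16.0 tcp [ 576.5 -207.5  200.3] yaw 106.1 F [ 0.5 -0.6 -0.1] T [-0.012  0.017 -0.001] j7 -0.013 q7 0.763
```

View pics/k5.png

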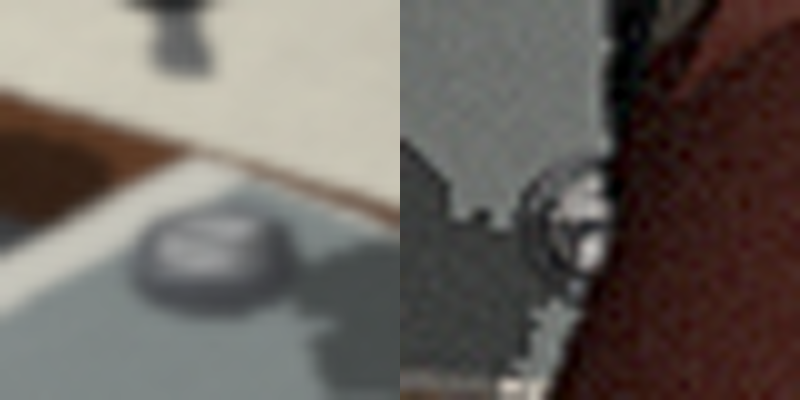

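In the scene crop the stud at (215,260) is level with its rim and its slot has turned. The key is still upright in the gripper, so I'll return it to the holder.

```bash
python3 -c "
from h import *
go([517.5,222.3,190],147)"
```

```text
t 16.0 tcp [ 576.5 -207.5  200.3] rpy [179.8   0.2 106.1] F [ 0.5 -0.6 -0.1] q7 0.76 w 0.2
shift [0.4293, 0.0625, 0.0093] turn [0.003, 0.0044, -0.7138]
```

>>> {"fn": "arm_command", "kwargs": {
  "series": [
    [255,[0.02,0.003,0],[0,0,-0.07]],
    [255,[0.06,0.009,0],[0,0,-0.14]],
    [255,[0.105,0.015,0],[0,0,-0.21]],
    [255,[0.15,0.022,0],[0,0,-0.28]],
    [255,[0.195,0.028,0],[0,0,-0.35]]
  ]
}}

```text
t: 16.5
tool_pos: [546.4, -8.3, 196.9]
eef_rot: [-3.141, -0.002, 2.208]
contact_force: [-0.0, 1.1, -1.0]
grip_width: 0.196
```

```bash
python3 -c "
from h import *
go([517.5,222.3,190],147)"
```

```text
t 16.5 tcp [546.4  -8.3 196.9] rpy [-1.799e+02 -1.000e-01  1.265e+02] F [-0.   1.1 -1. ] q7 0.73 w 0.196
shift [0.2025, 0.114, 0.0073] turn [-0.0006, -0.0022, -0.3574]
```

>>> {"fn": "arm_command", "kwargs": {
  "series": [
    [255,[0.035,0.02,0.001],[0,0,-0.07]],
    [255,[0.075,0.042,0.002],[0,0,-0.14]],
    [255,[0.115,0.065,0.004],[0,0,-0.21]],
    [255,[0.15,0.085,0.006],[0,0,-0.28]],
    [255,[0.18,0.102,0.007],[0,0,-0.34]]
  ]
}}

```text
t: 17.0
tool_pos: [521.5, 197.9, 189.8]
eef_rot: [-3.141, -0.003, 2.551]
contact_force: [0.1, -0.7, -1.6]
grip_width: 0.199
```

>>> {"fn": "arm_command", "kwargs": {
  "series": [
    [255,[0,0,0],[0,0,0]],
    [255,[0,0,0],[0,0,0]]
  ]
}}

```text
t: 17.2
tool_pos: [522.4, 195.5, 189.9]
eef_rot: [-3.14, -0.002, 2.547]
contact_force: [-0.1, -0.6, -0.2]
grip_width: 0.199
```

```bash
python3 look.py p0 "[576,-206,100]" 20; python3 -c "
from h import *
go([517.5,222.3,190],147)"
```

```text
scene crop origin 235 150 scale 10.0
top crop origin 374 179 scale 10.0
t 17.3 tcp [523.6 192.6 190.3] rpy [-179.9   -0.   145.6] F [ 0.7 -0.3 -1.2] q7 0.63 w 0.2
shift [0.0218, 0.021, 0.0003] turn [-0.0019, -0.0001, -0.0245]
```

View pics/p0.png

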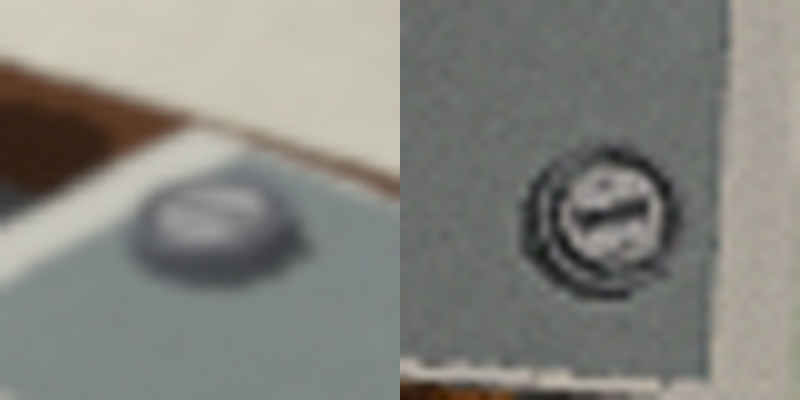

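Run:
```python
from h import *
v,u=np.mgrid[0:400,0:640]
for n in('top','scene'):
  for f in ("_d","_p0d"):
    d=np.load(n+f+".npy");P=back(n,u,v,depth=d)
    for c in ((574.9,-206.5),(590,-57.3)):
        m=np.hypot(P[...,0]-c[0],P[...,1]-c[1])<11
        m&=P[...,2]>95
        print(n,f,c,m.sum(),np.percentile(P[m][:,2],[25,50,75]).round(1))
```

```text
top _d (574.9, -206.5) 49 [104.1 106.5 108.2]
top _d (590, -57.3) 45 [ 99.5 101.2 103.4]
top _p0d (574.9, -206.5) 45 [ 99.7 101.6 103.1]
top _p0d (590, -57.3) 43 [ 99.3 100.8 103.6]
scene _d (574.9, -206.5) 23 [104.6 105.4 106.2]
scene _d (590, -57.3) 34 [ 99.7 100.4 100.9]
scene _p0d (574.9, -206.5) 26 [100.2 101.  101.3]
scene _p0d (590, -57.3) 31 [100.1 100.8 101.3]
```

>>> {"fn": "arm_command", "kwargs": {
  "series": [
    [255,[0.011,0.01,0],[0,0,-0.024]],
    [255,[0.022,0.021,0],[0,0,-0.024]],
    [255,[0.022,0.021,0],[0,0,-0.024]],
    [255,[0.022,0.021,0],[0,0,-0.024]],
    [255,[0.022,0.021,0],[0,0,-0.024]]
  ]
}}

```text
t: 17.8
tool_pos: [517.9, 223.0, 190.7]
eef_rot: [-3.141, 0.0, 2.565]
contact_force: [0.0, -0.5, -1.5]
grip_width: 0.198
```

```bash
python3 look.py p1 "[517,222,120]" 36; python3 -c "
from h import *
go([517.5,222.3,100],147)
P=arm.get_obs()['tool_pos'];print(proj('scene',P+[0,0,-48.3]),proj('scene',[517.5,222.3,30]))"
```

```text
scene crop origin 384 162 scale 5.556
top crop origin 208 186 scale 5.556
t 17.9 tcp [518.  222.8 190.8] rpy [-180.     0.   146.9] F [ 0.8  0.5 -0.1] q7 0.6 w 0.198
shift [0.0002, -0.0006, 0.0908] turn [-0.0005, 0.0005, -0.001]
[421.62262867 190.55738034] [414.78369129 230.11699517]
```

View pics/p1.png

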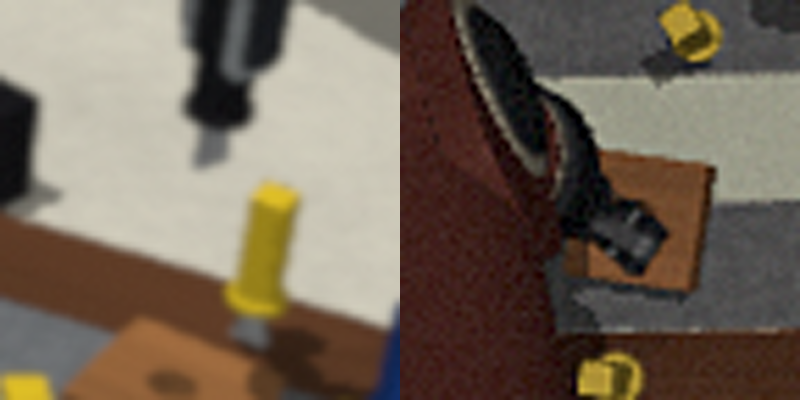

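The stud's top has dropped about 5 mm and now matches the other stud in height. In the picture the hole at (414.6,230.8) agrees with the target, so I'm lowering the key.

>>> {"fn": "arm_command", "kwargs": {
  "series": [
    [255,[0,-0.0004,0.025],[0,0,0]],
    [255,[0,-0.0004,0.055],[0,0,0]],
    [255,[0,-0.0004,0.085],[0,0,0]],
    [255,[0,-0.0004,0.1],[0,0,0]],
    [255,[0,-0.0004,0.1],[0,0,0]]
  ]
}}

```text
t: 18.4
tool_pos: [516.1, 221.9, 88.5]
eef_rot: [-3.137, -0.003, 2.565]
contact_force: [-1.3, 0.5, -0.5]
grip_width: 0.198
```

```bash
python3 look.py p2 "[517,222,40]" 26; python3 -c "
from h import *
go([517.5,222.3,60],147)"
```

```text
scene crop origin 389 200 scale 7.692
top crop origin 223 198 scale 7.692
t 18.5 tcp [518.2 222.9  91.1] rpy [180.   0. 147.] F [ 0.4 -0.2 -2. ] q7 0.61 w 0.201
shift [0.0002, -0.0009, 0.0311] turn [0.0002, 0.0005, -0.0005]
```

View pics/p2.png

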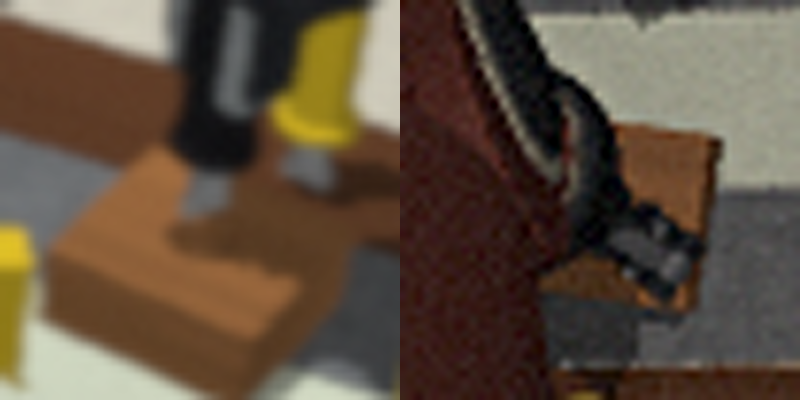

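>>> {"fn": "arm_command", "kwargs": {
  "series": [
    [255,[0,-0.0008,0.005],[0,0,0]],
    [255,[0,-0.0008,0.01],[0,0,0]],
    [255,[0,-0.0008,0.015],[0,0,0]],
    [255,[0,-0.0008,0.019],[0,0,0]]
  ]
}}

```text
t: 18.9
tool_pos: [517.1, 222.6, 71.6]
eef_rot: [3.141, 0.0, 2.566]
contact_force: [0.3, -0.2, -1.0]
grip_width: 0.199
```

>>> {"fn": "arm_command", "kwargs": {
  "series": [
    [255,[0,0,0.004],[0,0,0]],
    [255,[0,0,0.008],[0,0,0]],
    [255,[0,0,0.012],[0,0,0]],
    [255,[0,0,0.014],[0,0,0]],
    [255,[0,0,0.014],[0,0,0]]
  ]
}}

```text
t: 19.4
tool_pos: [516.9, 222.5, 57.4]
eef_rot: [-3.141, -0.0, 2.566]
contact_force: [0.7, -0.7, -0.8]
grip_width: 0.202
```

In the hole (tip about 9 mm above the base). Easing down until the collar seats.

>>> {"fn": "arm_command", "kwargs": {
  "series": [
    [255,[0,0,0.001],[0,0,0]],
    [255,[0,0,0.002],[0,0,0]],
    [255,[0,0,0.0025],[0,0,0]],
    [255,[0,0,0.0025],[0,0,0]]
  ]
}}

```text
t: 19.8
tool_pos: [517.1, 222.6, 55.3]
eef_rot: [-3.142, -0.0, 2.566]
contact_force: [-0.6, 0.2, -1.2]
grip_width: 0.199
```

>>> {"fn": "arm_command", "kwargs": {
  "series": [
    [255,[0,0,0.0004],[0,0,0]],
    [255,[0,0,0.0008],[0,0,0]],
    [255,[0,0,0.0008],[0,0,0]]
  ]
}}

```text
t: 20.1
tool_pos: [517.1, 222.5, 54.4]
eef_rot: [-3.141, -0.0, 2.566]
contact_force: [0.5, -1.0, -1.0]
grip_width: 0.197
```

>>> {"fn": "arm_command", "kwargs": {
  "series": [
    [255,[0,0,0.0005],[0,0,0]],
    [255,[0,0,0.001],[0,0,0]],
    [255,[0,0,0.001],[0,0,0]]
  ]
}}

```text
t: 20.4
tool_pos: [517.1, 222.6, 54.3]
eef_rot: [3.141, 0.0, 2.566]
contact_force: [-1.4, -1.3, 5.4]
grip_width: 0.198
```

>>> {"fn": "arm_command", "kwargs": {
  "series": [
    [255,[0,0,0.0005],[0,0,0]],
    [255,[0,0,0.001],[0,0,0]],
    [255,[0,0,0.001],[0,0,0]]
  ]
}}

```text
t: 20.7
tool_pos: [517.2, 222.6, 54.3]
eef_rot: [3.141, 0.0, 2.566]
contact_force: [-3.0, -0.8, 11.4]
grip_width: 0.2
```

Seated at TCP z = 54.3, the same height as at the grasp. I'll unload and open.

>>> {"fn": "arm_command", "kwargs": {
  "series": [
    [255,[0,0,-0.0015],[0,0,0]],
    [255,[0,0,-0.0015],[0,0,0]],
    [0,[0,0,-0.0015],[0,0,0]],
    [0,[0,0,-0.0015],[0,0,0]],
    [0,[0,0,-0.0015],[0,0,0]]
  ]
}}

```text
t: 21.2
tool_pos: [517.1, 222.5, 53.7]
eef_rot: [-3.141, -0.0, 2.566]
contact_force: [-0.1, -0.2, -0.5]
grip_width: 0.701
```

>>> {"fn": "arm_command", "kwargs": {
  "series": [
    [0,[0,0,0],[0,0,0]],
    [0,[0,0,0],[0,0,0]],
    [0,[0,0,0],[0,0,0]],
    [0,[0,0,0],[0,0,0]]
  ]
}}

```text
t: 21.6
tool_pos: [517.1, 222.6, 53.9]
eef_rot: [-3.142, -0.0, 2.566]
contact_force: [-0.3, -0.3, -0.4]
grip_width: 0.998
```

```bash
python3 look.py p3 "[517,222,60]" 30; python3 st.py
```

```text
scene crop origin 386 189 scale 6.667
top crop origin 218 193 scale 6.667
t 21.7 tcp [517.1 222.6  54. ] yaw 147.0 F [0.1 0.3 0. ] T [-0.032 -0.016  0.045] j7 -0.0 q7 0.613
```

View pics/p3.png

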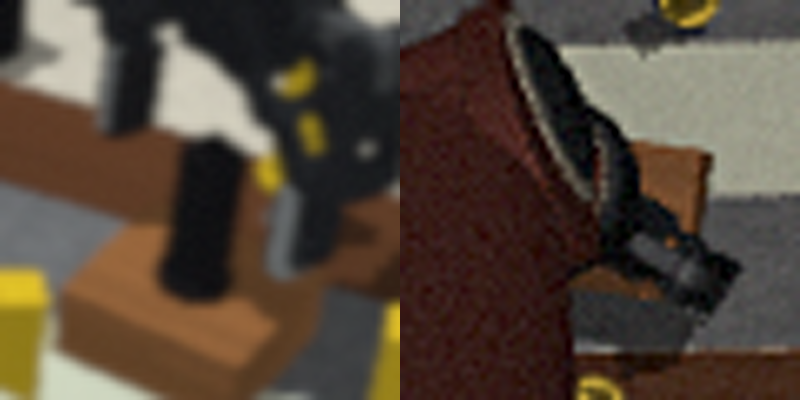

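The key stands upright in the block. Next I'll raise the arm straight up and move it back so both cameras have a clear view.

>>> {"fn": "arm_command", "kwargs": {
  "series": [
    [0,[0,0,-0.025],[0,0,0]],
    [0,[0,0,-0.06],[0,0,0]],
    [0,[0,0,-0.1],[0,0,0]],
    [0,[0,0,-0.14],[0,0,0]],
    [0,[0,0,-0.16],[0,0,0]]
  ]
}}

```text
t: 22.2
tool_pos: [518.7, 223.1, 217.9]
eef_rot: [3.136, 0.003, 2.566]
contact_force: [0.4, -0.3, -0.5]
grip_width: 1.001
```

>>> {"fn": "arm_command", "kwargs": {
  "series": [
    [0,[0.04,0.03,0],[0,0,0]],
    [0,[0.08,0.06,0],[0,0,0]],
    [0,[0.12,0.09,0],[0,0,0]],
    [0,[0.16,0.11,0],[0,0,0]],
    [0,[0.2,0.11,0],[0,0,0]]
  ]
}}

```text
t: 22.7
tool_pos: [408.3, 427.4, 213.6]
eef_rot: [3.139, -0.001, 2.568]
contact_force: [-0.2, 0.4, 0.1]
grip_width: 1.0
```

>>> {"fn": "arm_command", "kwargs": {
  "series": [
    [0,[0,0,0],[0,0,0]],
    [0,[0,0,0],[0,0,0]],
    [0,[0,0,0],[0,0,0]]
  ]
}}

```text
t: 23.0
tool_pos: [410.6, 422.3, 214.0]
eef_rot: [-3.141, 0.001, 2.564]
contact_force: [0.5, 0.3, 0.5]
grip_width: 0.998
```

```bash
python3 look.py e1 "[517,222,60]" 50; python3 st.py
python3 - <<'E'
from h import *
v,u=np.mgrid[0:400,0:640]
for n in('top','scene'):
  for f in ("_d","_e1d"):
    d=np.load(n+f+".npy");P=back(n,u,v,depth=d);X,Y,Z=P[...,0],P[...,1],P[...,2]
    m=np.hypot(X-574.9,Y+206.5)<11;m&=Z>95
    print(n,f,'stud',np.median(Z[m]).round(1))
    m=(np.hypot(X-517,Y-222)<25)&(Z>40)&(Z<110)
    t=m&(Z>80);print('   key',m.sum(),P[t].mean(0).round(1),np.percentile(Z[m],97).round(1), 'low',P[m&(Z<60)].mean(0).round(1))
a=np.load("scene_p.npy");b=np.load("scene_e1.npy")
cv2.imwrite("pics/e1full.png",b[:,:,::-1])
E
```

```text
scene crop origin 366 169 scale 4.0
top crop origin 198 173 scale 4.0
t 23.1 tcp [410.9 422.1 214. ] yaw 146.8 F [ 0.2 -0.3 -0.1] T [ 0.003 -0.026  0.026] j7 0.001 q7 0.195
top _d stud 106.5
   key 59 [515.  222.9  89.4] 93.4 low [513.6 215.8  50.8]
top _e1d stud 102.6
   key 59 [516.2 222.5  88.9] 92.6 low [514.  217.1  50.6]
scene _d stud 105.4
   key 206 [521.6 222.3  86.2] 88.4 low [524.9 222.9  49.8]
scene _e1d stud 101.1
   key 206 [523.1 222.3  86. ] 88.8 low [526.  222.9  49.6]
```

View pics/e1.png

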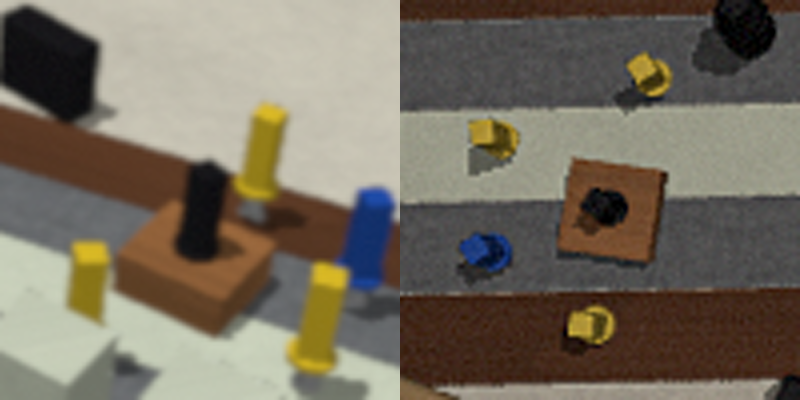

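View pics/e1full.png

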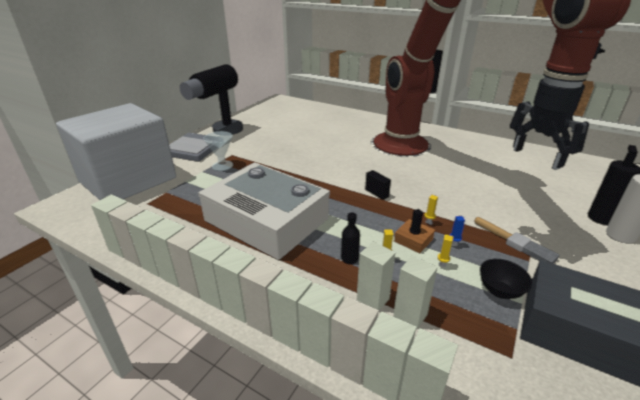

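The key is home, upright at scene pixel (417,225) and at its original height. The stud is about 4 to 5 mm lower, level with its rim, and everything else is where it was.

```bash
python3 -c "
from cell import arm
print(arm.finish_job())"
```

```text
the job is handed in; nothing more can be done
None
```

The proud stud is fastened and the key is back in its holder. I handed the job in at about 23 s, and no verdict was reported.

**What I did**
- I lifted the black key out and set its blade in the slot of the proud stud (the one at y = −75 mm).
- I pressed the stud in about 10 mm. The wrist force along the key peaked near 13 N, with up to about 5 N sideways.
- I turned the key about 69° clockwise and let it up in small steps. I felt no stop.
- I stood the key back in the holder. Its collar met the block at the same tool height as when I first gripped it (54.3 mm).

**Last checks**
- **Stud:** its top dropped from 106.5 to 102.6 mm in the top view, and from 105.4 to 101.1 mm in the scene view. An earlier look from above gave 101.6 mm. It matches the already-fastened stud to within about 2 mm, and the slot has turned.
- **Key:** it stands upright at its starting height, about 1–1.5 mm sideways from where it stood at first. The gripper is clear of it.
- **Bystanders and look-alikes:** in the pictures, none has moved.

**What disagreed:** the two cameras differ by about 4–5 mm in x, so I aimed at the average of the two.

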